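Dock the amber bottle in the V-stop

TASK

Push the amber bottle with the black cap along the table into the blue V-stop until it is stopped by the V and sits fully home and centred between its two faces, then let go and leave it standing. Slide it rather than lifting it, do not tip it over, and leave the red-capped and blue-capped bottles where they stand.

Things in the scene. Friction and masses are not known exactly. Their poses are not given: they have to be found in the camera images.
- amber_mid (a point): centre of the loose amber bottle with a black cap, the one to push: round body 42 mm in diameter, straight-sided from the table to about 50 mm up, 90 mm tall over the cap, about 80 g. The point lies on its axis 45 mm above the table; z runs up the axis. It may tip if pushed high: push within 20 mm of the table.
- v_stop: fixed V-stop: two blue upright cheeks (10 mm thick, 48 mm long, 30 mm high) at 90 degrees, an aluminium block behind. Origin: on the table, where the amber bottle's axis stands when it touches both; x points into the V (apex at x = 30 mm, block ends at 70), z up. The mouth opens to -x: cheek tips at x = -6, y = +-35 mm (outer corners 42). The bottle starts at x -140 to -100, y within 25 mm.
- red_mid (a point): centre of the loose white bottle with a red cap, 66 mm in diameter and 150 mm tall (point on its axis, 75 mm up): a bystander, to be left alone
- blue_mid (a point): centre of the loose white bottle with a blue cap, 52 mm in diameter and 115 mm tall (point on its axis, 57 mm up): a bystander, to be left alone

How it is judged:
On the way:
1. the amber bottle is pushed home: it presses on the V-stop (more than 0.2 N) with its axis within 10 mm of the centred place (contact force between amber_bottle and v_stop above 0.2 N and horizontal distance between amber_mid and v_stop below 0.01 m), for 0.05 s.
At the end, for the whole second after the job is handed in: The amber bottle stands upright (within 10 degrees) on the table, at rest, with its axis within 10 mm of the point where it touches both cheeks of the V-stop, after having been pressed against the stop there (horizontal distance between amber_mid and v_stop below 0.01 m and height (world z) of amber_mid below 0.055 m and angle between amber_mid's own z axis and vertical below 0.17 rad and linear speed of amber_bottle below 0.02 m/s).
It fails at once if the amber bottle is lifted more than 20 mm (height (world z) of amber_mid above 0.065 m).
It fails at once if the amber bottle is tipped by more than 35 degrees (angle between amber_mid's own z axis and vertical above 0.6 rad).
It fails at once if the red-capped bottle is moved more than 20 mm (distance of red_mid from where it was at the start of the episode above 0.02 m).
It fails at once if the blue-capped bottle is moved more than 20 mm (distance of blue_mid from where it was at the start of the episode above 0.02 m).
It also fails if it takes over 40 s, if anything falls off the work surface, if the arm or the gripper's body presses on something with over 40 N, if the wrist force passes 120 N, or if a joint passes its speed limit or range.

ROBOT

A 7-joint arm with a two-finger parallel gripper is mounted at the origin on a cart in front of the work surface, level with it; the furniture and walls round the work are solid. World frame = base frame: x ahead of the robot, y to its left, z up, the work surface at z = 0. Lengths are in m, angles in rad, forces in N, time in s.
With the tool pointing down it reaches from about 0.425 to 0.925 m from the base axis. Payload 6.8 kg.
Tool frame: the origin (TCP) lies at the very end of the fingers, on their centre line; the grasp point (between the pads) lies 19 mm behind it; z points along the fingers, y is the line along which they close (so a half turn about z gives the same grasp; the last joint's range is limited). The gripper opens to 85 mm and grips with 20 to 120 N. Pads are 22 mm wide; open, the fingers measure 114 mm over their backs; the gripper's body (76 mm by 85 mm) begins 54 mm behind the grasp point. The pads swing forward as they close: fully open they stand 13 mm farther back than shut.
Start: joints at [1.049, 0.477, 0.022, 1.555, -0.011, 1.109, -0.083], TCP at [0.271, -0.618, 0.231] pointing down, gripper open.
Joint ranges: [-2.96, 2.96], [-0.34, 2.1], [-1.41, 1.46], [0.24, 2.44], [-1.37, 4.51], [0.17, 1.92], [-2.96, 2.96]. Speed limits (rad/s): [2.39, 2.39, 3.14, 3.14, 3.14, 3.14, 3.14].

INTERFACE

Orientations are given as a unit quaternion [w, x, y, z].
In Python, from station import get_obs, read_camera, hand_in gives the robot as it stands.
- The arm moves only by the tool arm_command, never from a script. Its argument "commands" is one flat list of numbers, 7 for each row, row after row: the shift along the tool's x, y, z in m, then the turn, a rotation vector about the tool's x, y, z in degrees, then the opening, from 0 (shut) to 1 (fully open). In form: [tx, ty, tz, rx, ry, rz, fingers, tx, ty, tz, rx, ry, rz, fingers, ...]. A call has 1 to 8 rows; each row is the pose to reach, as a shift and turn from the pose commanded when the call began, along the tool's axes at that moment; what a row does not reach only later rows make up. A row lasts 1/10 s, in which the tool goes at most 50 mm and 8.59 degrees, less where a joint would pass 70% of its speed; a pose out of reach is approached as far as the arm can. A call with a gripper value outside its range is refused whole. The fingers move at their own pace and stop on an object; "force" is the grip in N (left out, the last holds). Time passes only in rows, so rows that repeat a pose let the fingers close. It gives the time, the measured TCP pose, the force, the opening and the grip force at its end, in the units of the state.
- get_obs(): the state, without advancing time (a new reading comes with each control period).
- read_camera(name): name is "scene" or "top"; returns a dict with "img" (400x640x3 uint8, red, green, blue), "camera_matrix" (3x3 intrinsics, pixels), "pose" (4x4, takes a point from camera to world coordinates). Camera axes: x right, y down, z forward; pixel columns grow to the right and rows downward; lengths in m; the calibration is good to about 2 mm. A picture is of the moment at which its call begins. There is no depth.
- hand_in(): hands the job in; it is judged then, once.
The state is a dict: "t": time; "q": joint angles; "joint_vel": joint speeds; "joint_torque": joint torques, N m; "eef_pos": TCP position; "tool_rot": TCP orientation; "contact_force": force on the tool from outside, world axes, zero at the start; "torque": the same for the moment, N m; "gripper_width": opening from 0.0 (shut) to 1.0 (fully open); "grasp_force": force on a finger pad.
Only numpy, scipy, OpenCV 4.12 (cv2) and the standard library are available. Lean on these libraries where they do the work, as an engineer would, in place of code of your own. Each camera call takes 0.05 s, during which the arm holds its last target. There are 200 camera calls.

## Working session

There is one attempt and no reset: what is moved stays moved. The work goes in short steps, Python scripts to look and compute and a tool call to move; the robot and the scene stay as the last step left them, time stands still between calls to the robot, and variables do not carry over. Pictures are saved under pics/ and viewed, at most 10 in all, crops included, and the job is handed in when it is done.

Besides the shell and the picture viewer there is one more tool, called after ">>>" as a command line: name --argument value ..., lists and objects as JSON in quotes. arm_command: Moves the arm, as the interface text tells. Its arguments: {"type":"object","properties":{"commands":{"type":"array","items":{"type":"number"}},"force":{"type":"number"}},"required":["commands"]}

```bash
mkdir -p pics; python3 - <<'E'
from station import *
import cv2,numpy as np
o=get_obs();print(o['t'],o['eef_pos'],o['tool_rot'])
for n in('top','scene'):
    c=read_camera(n);cv2.imwrite(f'pics/{n}0.png',c['img'][:,:,::-1]);print(n,c['camera_matrix'].round(1).tolist(),c['pose'].round(4).tolist())
E
```

```text
0.0 [ 0.27115687 -0.61749262  0.23032825] [-8.71264176e-04  9.78671004e-01  2.05431837e-01 -2.60401283e-04]
top [[420.6, 0.0, 319.0], [0.0, 420.6, 196.6], [0.0, 0.0, 1.0]] [[0.0045, -0.998, 0.0637, 0.4524], [-1.0, -0.0048, -0.0038, -0.2373], [0.0041, -0.0636, -0.998, 1.0774], [0.0, 0.0, 0.0, 1.0]]
scene [[434.6, 0.0, 320.7], [0.0, 434.6, 195.1], [0.0, 0.0, 1.0]] [[-0.9999, 0.0123, -0.0054, 0.519], [0.0131, 0.8147, -0.5798, 0.2965], [-0.0028, -0.5798, -0.8148, 0.8378], [0.0, 0.0, 0.0, 1.0]]
```

View pics/top0.png

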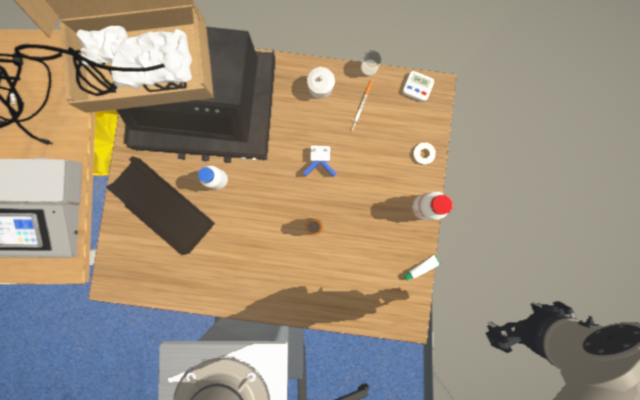

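View pics/scene0.png

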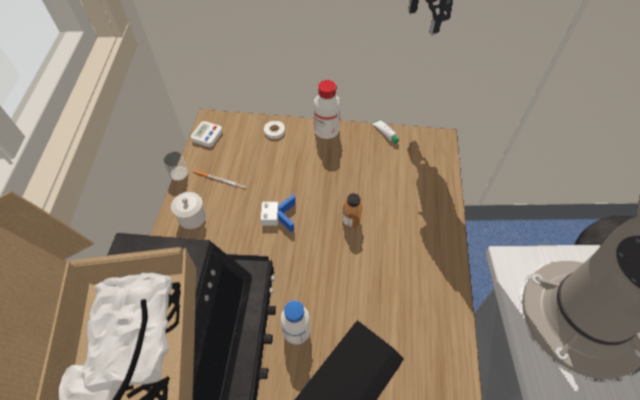

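Top view: V-stop at about (320,160) opens towards the robot (down), amber bottle at (314,227); red bottle is at (435,206) and blue at (212,178), both well clear. In the scene view the V is at (280,213) and the amber cap at (353,200).

```bash
cat > h.py <<'E'
from station import *
import cv2,numpy as np
def ray(c,u,v,z):
    P=c['pose'];d=P[:3,:3]@np.linalg.solve(c['camera_matrix'],[u,v,1.]);return P[:3,3]+d*(z-P[2,3])/d[2]
def crop(c,b):
    x0,y0,x1,y1=b;return cv2.cvtColor(c['img'][y0:y1,x0:x1],cv2.COLOR_RGB2HSV).astype(int)
def cents(m,b,mn=6):
    n,l,s,ce=cv2.connectedComponentsWithStats(m.astype(np.uint8),connectivity=8)
    return [(s[i,4],ce[i]+b[:2]) for i in range(1,n) if s[i,4]>=mn]
E
python3 - <<'E'
from h import *
for n,bv,ba in(('top',(295,135,345,185),(295,205,335,245)),('scene',(250,185,305,240),(335,185,370,235))):
    c=read_camera(n)
    H=crop(c,bv)
    m=(abs(H[...,0]-112)<14)&(H[...,1]>130)
    print(n,'V',[(a,p.round(1),ray(c,*p,.03).round(4)) for a,p in cents(m,bv)])
    ys,xs=np.nonzero(m)
    pts=np.array([xs+bv[0],ys+bv[1]]).T
    for nm,k in(('L',pts[:,0].argmin()),('R',pts[:,0].argmax()),('T',pts[:,1].argmin()),('B',pts[:,1].argmax())): print(nm,pts[k],ray(c,*pts[k],.03).round(4))
    H0=H;w=(H[...,1]<40)&(H[...,2]>150)
    print('white',[(a,p.round(1),ray(c,*p,.03).round(4)) for a,p in cents(w,bv)])
    H=crop(c,ba)
    m=(H[...,2]<70)
    print('cap',[(a,p.round(1),ray(c,*p,.09).round(4)) for a,p in cents(m,ba)])
    m=(H[...,1]>170)&(H[...,0]<16)
    print('amber',[(a,p.round(1),ray(c,*p,.045).round(4)) for a,p in cents(m,ba)])
    b=(295,130,345,245) if n=='top' else (245,180,375,245)
    cv2.imwrite(f'pics/{n}1.png',cv2.resize(c['img'][b[1]:b[3],b[0]:b[2],::-1],None,fx=5,fy=5,interpolation=0))
E
python3 - <<'E'
import cv2,numpy as np
a=cv2.imread('pics/top1.png');b=cv2.imread('pics/scene1.png')
a=cv2.resize(a,(250,575));b=cv2.resize(b,(540,270));im=np.zeros((575,795,3),np.uint8);im[:,:250]=a;im[:270,252:792]=b
cv2.imwrite('pics/both1.png',im)
E
```

```text
top V [(np.int32(35), array([313.1, 165. ]), array([ 0.5985, -0.2261,  0.03  ])), (np.int32(27), array([325.6, 165.1]), array([ 0.5983, -0.2575,  0.03  ])), (np.int32(17), array([306., 172.]), array([ 0.5808, -0.2085,  0.03  ])), (np.int32(13), array([332.6, 172.5]), array([ 0.58  , -0.2752,  0.03  ]))]
L [304 172] [ 0.5808 -0.2035  0.03  ]
R [334 172] [ 0.5812 -0.2786  0.03  ]
T [316 161] [ 0.6087 -0.2334  0.03  ]
B [305 174] [ 0.5758 -0.206   0.03  ]
white [(np.int32(289), array([320.1, 153.3]), array([ 0.6282, -0.2435,  0.03  ])), (np.int32(7), array([335., 172.]), array([ 0.5812, -0.2811,  0.03  ]))]
cap []
amber [(np.int32(17), array([319.7, 224.9]), array([ 0.4487, -0.2433,  0.045 ]))]
scene V [(np.int32(244), array([285.7, 212.8]), array([ 0.5918, -0.2314,  0.03  ]))]
L [278 213] [ 0.6089 -0.231   0.03  ]
R [294 202] [ 0.5741 -0.2601  0.03  ]
T [292 196] [ 0.579  -0.2768  0.03  ]
B [290 230] [ 0.5811 -0.1869  0.03  ]
white [(np.int32(317), array([269.2, 210.9]), array([ 0.6286, -0.2368,  0.03  ]))]
cap [(np.int32(104), array([353.4, 200.4]), array([ 0.4458, -0.2209,  0.09  ]))]
amber []
```

View pics/both1.png

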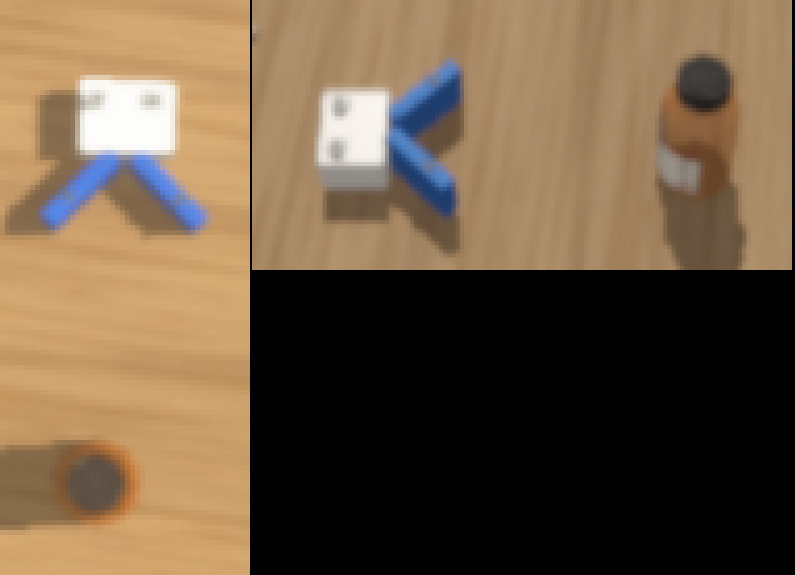

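```bash
python3 - <<'E'
from h import *
c=read_camera('top')
for n,u,v,z in(('outL',303,173,.03),('outR',336.4,173.6,.03),('inL',305.4,176,.03),('inR',334.4,176.2,.03),('blk',320.3,153.2,.03),('cap',314.2,226.4,.09),('red',441,204.5,.15),('blue',206,174.5,.115)): print(n,ray(c,u,v,z).round(4))
c=read_camera('scene')
for n,u,v,z in(('cap',353.4,199,.09),('tipR',294.6,195.5,.03),('tipL',294,230,.03)): print(n,ray(c,u,v,z).round(4))
from scipy.spatial.transform import Rotation as R
o=get_obs();q=o['tool_rot'];print(R.from_quat(np.r_[q[1:],q[0]]).as_matrix().round(4))
E
```

```text
outL [ 0.5782 -0.201   0.03  ]
outR [ 0.5772 -0.2847  0.03  ]
inL [ 0.5707 -0.2071  0.03  ]
inR [ 0.5706 -0.2797  0.03  ]
blk [ 0.6285 -0.2441  0.03  ]
cap [ 0.4454 -0.2302  0.09  ]
red [ 0.4954 -0.5105  0.15  ]
blue [0.5634 0.0189 0.115 ]
cap [ 0.4455 -0.2245  0.09  ]
tipR [ 0.5731 -0.2781  0.03  ]
tipL [ 0.5724 -0.1867  0.03  ]
[[ 9.156e-01  4.020e-01 -3.000e-04]
 [ 4.020e-01 -9.156e-01  6.000e-04]
 [-0.000e+00 -7.000e-04 -1.000e+00]]
```

>>> arm_command --commands '[0.034,-0.038,0.004,0,0,3,0.9,0.068,-0.076,0.008,0,0,6,0.7,0.101,-0.115,0.012,0,0,9,0.5,0.135,-0.153,0.015,0,0,12,0.3,0.169,-0.191,0.018,0,0,15,0.3,0.203,-0.23,0.022,0,0,18,0.3,0.236,-0.268,0.026,0,0,21,0.3,0.27,-0.306,0.03,0,0,23.7,0.3]' --force 20

```text
t: 1.1
eef_pos: [0.393, -0.2362, 0.2022]
tool_rot: [0.0, 1.0, -0.001, 0.0]
contact_force: [2.2, 0.2, 0.3]
gripper_width: 0.301
grasp_force: 0.0
```

>>> arm_command --commands '[0,0,0,0,7,0,0.3,0,0,0.02,0,14,0,0.3,0,0,0.04,0,20,0,0.3,0,0,0.06,0,20,0,0.3,0,0,0.08,0,20,0,0.3,0,0,0.08,0,20,0,0.3]'

```text
t: 1.7
eef_pos: [0.3911, -0.2372, 0.1201]
tool_rot: [-0.001, 0.985, -0.0, 0.172]
contact_force: [-0.1, 0.7, 0.6]
gripper_width: 0.299
grasp_force: 0.0
```

>>> arm_command --commands '[-0.009,-0.006,0.025,0,0,0,0.3,-0.018,-0.006,0.05,0,0,0,0.3,-0.026,-0.006,0.071,0,0,0,0.3,-0.031,-0.006,0.086,0,0,0,0.3,-0.035,-0.006,0.096,0,0,0,0.3,-0.037,-0.006,0.1015,0,0,0,0.3,-0.037,-0.006,0.1015,0,0,0,0.3]'

```text
t: 2.4
eef_pos: [0.396, -0.237, 0.0243]
tool_rot: [-0.005, 0.986, 0.003, 0.167]
contact_force: [-0.9, -0.4, 1.0]
gripper_width: 0.303
grasp_force: 0.0
```

```bash
python3 - <<'E'
from h import *
c=read_camera('scene');a=cv2.resize(c['img'][170:290,240:480,::-1],None,fx=3,fy=3)
cv2.imwrite('pics/s2.png',a)
E
```

```text
(no output)
```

View pics/s2.png

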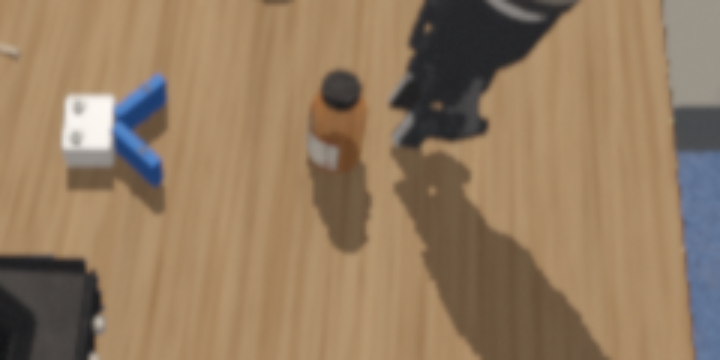

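The fingers are behind the bottle (bottle at (338,125), fingertips at (400,115) in the crop), with a clear gap. I'll check whether the arm is at a limit.

```bash
python3 - <<'E'
from h import *
o=get_obs();print(o['t'],o['q'].round(3),o['eef_pos'],o['tool_rot'].round(4),o['joint_vel'].round(2))
E
```

```text
2.45 [ 0.553  0.42  -0.027  2.398 -1.365  0.171  0.297] [ 0.39614597 -0.23685941  0.02486338] [-5.800e-03  9.858e-01 -3.000e-04  1.680e-01] [ 0.02 -0.02 -0.02  0.01 -0.03 -0.   -0.04]
```

>>> arm_command --commands '[0.005,0,0,0,-4,0,0.3,0.01,0,0,0,-8,0,0.3,0.01,0,0,0,-8,0,0.3]'

```text
t: 2.75
eef_pos: [0.406, -0.2371, 0.0291]
tool_rot: [-0.006, 0.995, -0.001, 0.099]
contact_force: [-0.2, -0.2, -0.0]
gripper_width: 0.299
grasp_force: 0.0
```

>>> arm_command --commands '[-0.001,-0.003,0.008,0,0,0,0.3,-0.001,-0.006,0.0147,0,0,0,0.3,-0.001,-0.006,0.0147,0,0,0,0.3]'

```text
t: 3.05
eef_pos: [0.4064, -0.2296, 0.013]
tool_rot: [-0.006, 0.995, 0.0, 0.098]
contact_force: [0.3, -0.7, -1.0]
gripper_width: 0.307
grasp_force: 0.0
```

```bash
python3 - <<'E'
from h import *
c=read_camera('top');a=cv2.resize(c['img'][135:265,265:395,::-1],None,fx=4,fy=4)
cv2.imwrite('pics/t3.png',a)
o=get_obs();print(o['q'].round(3),o['eef_pos'],o['tool_rot'].round(4))
E
```

```text
[ 0.156  0.483  0.353  2.333 -0.987  0.312 -0.172] [ 0.40614577 -0.23019688  0.0132458 ] [-6.200e-03  9.951e-01  2.000e-04  9.840e-02]
```

View pics/t3.png

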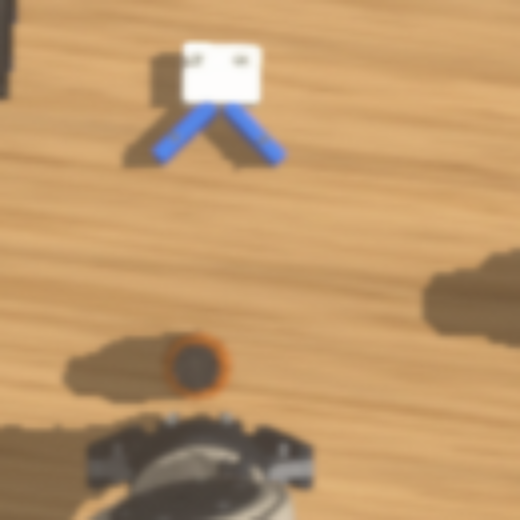

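The gripper is low behind the bottle and lined up with it (bottle at (197,367), fingertips either side of (199,418)). I'll start pushing gently.

>>> arm_command --commands '[0.0049,0,0.001,0,0,0,0.3,0.0098,0,0.002,0,0,0,0.3,0.0147,0,0.003,0,0,0,0.3,0.0206,0,0.0042,0,0,0,0.3,0.0265,0.001,0.0053,0,0,0,0.3,0.0323,0.002,0.0065,0,0,0,0.3,0.0382,0.003,0.0077,0,0,0,0.3,0.0441,0.004,0.0089,0,0,0,0.3]'

```text
t: 3.9
eef_pos: [0.4518, -0.2346, 0.0129]
tool_rot: [-0.005, 0.995, 0.001, 0.098]
contact_force: [-2.4, 0.2, 1.3]
gripper_width: 0.301
grasp_force: 0.8
```

```bash
cat > v.py <<'E'
from h import *
import sys
t=read_camera('top')['img'][135:265,265:395,::-1];s=read_camera('scene')['img'][170:270,250:400,::-1]
im=np.zeros((400,800,3),np.uint8);im[:,:390]=cv2.resize(t,(390,390))[:400] if 0 else cv2.resize(t,(390,400));im[:270,395:800]=cv2.resize(s,(405,270))
cv2.imwrite(sys.argv[1],im)
E
python3 v.py pics/v4.png
```

```text
(no output)
```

View pics/v4.png

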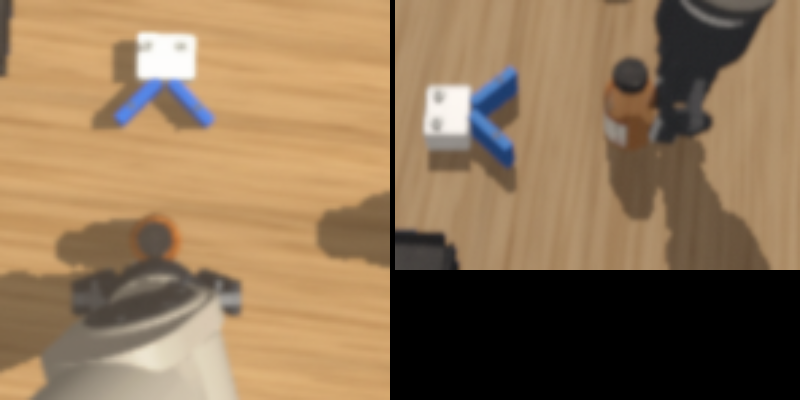

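The bottle is upright and nested between the fingertips (cap at (155,240) in the left panel, V axis at 165). I'll keep pushing and steer onto the V axis.

>>> arm_command --commands '[0.0069,0.001,0.0014,0,0,0,0.3,0.0137,0.002,0.0028,0,0,0,0.3,0.0206,0.003,0.0042,0,0,0,0.3,0.0274,0.0045,0.0055,0,0,0,0.3,0.0343,0.006,0.0069,0,0,0,0.3,0.0412,0.0075,0.0083,0,0,0,0.3,0.048,0.009,0.0097,0,0,0,0.3,0.0549,0.009,0.0111,0,0,0,0.3]'

```text
t: 4.8
eef_pos: [0.5079, -0.2436, 0.0127]
tool_rot: [-0.005, 0.995, 0.001, 0.098]
contact_force: [-1.2, 0.5, -0.6]
gripper_width: 0.3
grasp_force: 0.7
```

>>> arm_command --commands '[0.0059,0,0.0012,0,0,0,0.3,0.0118,0,0.0024,0,0,0,0.3,0.0177,0,0.0036,0,0,0,0.3,0.0235,0,0.0048,0,0,0,0.3,0.0284,0,0.0057,0,0,0,0.3,0.0323,0,0.0065,0,0,0,0.3]'

```text
t: 5.4
eef_pos: [0.5408, -0.2431, 0.0126]
tool_rot: [-0.005, 0.995, 0.001, 0.098]
contact_force: [-1.3, -0.6, 2.1]
gripper_width: 0.299
grasp_force: 0.9
```

```bash
python3 v.py pics/v5.png
```

```text
(no output)
```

View pics/v5.png

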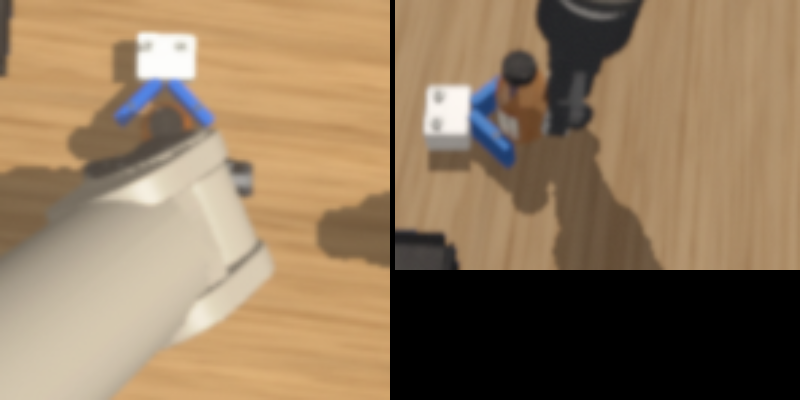

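The bottle is upright in the V's mouth (cap at (168,123), V axis at 165). I'll press in small steps and watch the force.

>>> arm_command --commands '[0.002,0,0.0004,0,0,0,0.3,0.0039,0,0.0008,0,0,0,0.3,0.0059,0,0.0012,0,0,0,0.3,0.0078,0,0.0016,0,0,0,0.3]'

```text
t: 5.9
eef_pos: [0.5483, -0.2432, 0.0126]
tool_rot: [-0.005, 0.995, 0.001, 0.098]
contact_force: [-0.7, -0.1, 1.2]
gripper_width: 0.299
grasp_force: 0.6
```

>>> arm_command --commands '[0.001,0,0.0002,0,0,0,0.3,0.002,0,0.0004,0,0,0,0.3,0.003,0,0.0006,0,0,0,0.3]'

```text
t: 6.2
eef_pos: [0.5508, -0.243, 0.0124]
tool_rot: [-0.006, 0.995, 0.001, 0.098]
contact_force: [-4.0, 0.7, 3.0]
gripper_width: 0.298
grasp_force: 2.0
```

>>> arm_command --commands '[0.001,0,0.0002,0,0,0,0.3,0.002,0,0.0004,0,0,0,0.3,0.002,0,0.0004,0,0,0,0.3]'

```text
t: 6.5
eef_pos: [0.5511, -0.243, 0.0121]
tool_rot: [-0.006, 0.995, 0.001, 0.097]
contact_force: [-8.1, 1.2, 5.2]
gripper_width: 0.3
grasp_force: 4.1
```

```bash
python3 v.py pics/v6.png
```

```text
(no output)
```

View pics/v6.png

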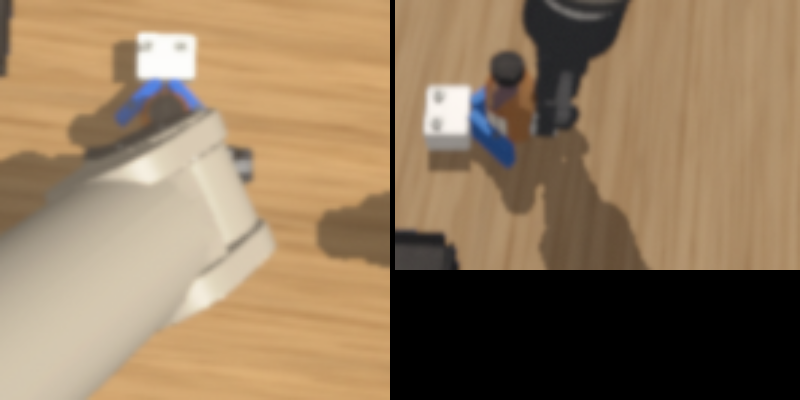

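The bottle is upright, home against both cheeks (cap at (168,107)) and the arm has stopped with 8 N. I'll back straight off along world -x.

>>> arm_command --commands '[-0.003,0,-0.0006,0,0,0,0.3,-0.006,0,-0.0012,0,0,0,0.3,-0.012,0,-0.0024,0,0,0,0.3,-0.022,0,-0.0045,0,0,0,0.3,-0.037,0,-0.0075,0,0,0,0.3,-0.057,0,-0.0115,0,0,0,0.3,-0.078,0,-0.016,0,0,0,0.3,-0.098,0,-0.02,0,0,0,0.3]'

```text
t: 7.4
eef_pos: [0.4518, -0.2435, 0.0132]
tool_rot: [-0.005, 0.995, 0.001, 0.098]
contact_force: [0.1, 0.9, -1.0]
gripper_width: 0.301
grasp_force: 0.0
```

```bash
python3 v.py pics/v7.png
```

```text
(no output)
```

View pics/v7.png

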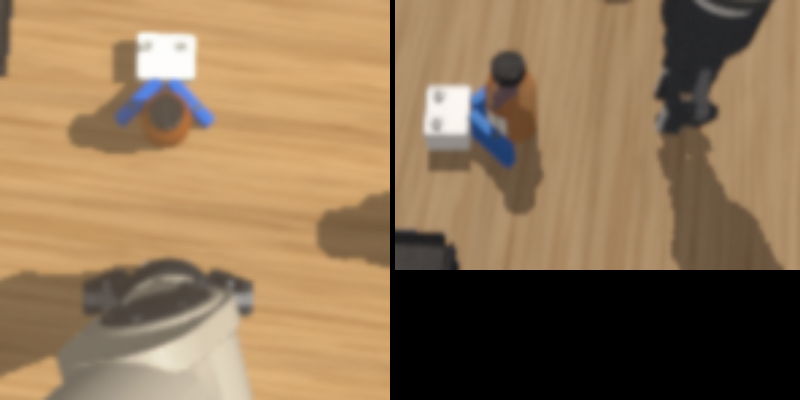

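Gripper is clear; the bottle stands in the V, cap at (168,110) in the top crop and (508,66) in the scene crop. One quick check of the axis by rays before handing in.

```bash
python3 - <<'E'
from h import *
c=read_camera('top');s=read_camera('scene')
print('cap top',ray(c,321,170.8,.088),'rear edge',ray(c,320.7,182.4,.05),'cap scene',ray(s,291.9,194.5,.088), 'red',ray(c,441,204.5,.15))
E
```

```text
cap top [ 0.5767239  -0.24556622  0.088     ] rear edge [ 0.55287244 -0.24526927  0.05      ] cap scene [ 0.57502103 -0.23952396  0.088     ] red [ 0.49536804 -0.51049411  0.15      ]
```

The axis is at about (0.576, -0.243), against V home at (0.577, -0.243), and the bottle is upright.

```bash
python3 -c "from station import *;print(hand_in())"
```

```text
the job is handed in; nothing more can be done
None
```

I pushed the amber bottle home into the V-stop with about 8 N and backed off; it stands upright with its axis about 1 mm from the centred place by camera, the other two bottles were not touched, and the job is handed in, though no verdict came back.

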